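Tea caddy: clear the jar and flip the lid open

TASK

The honey jar behind the tea caddy is in the way of its lid: first slide the jar sideways along the counter, to the left or to the right, until no part of it is behind the caddy. Then, pushing with the fingers and a light touch, flip the caddy's hinged wooden lid up and right over, so that it leans back fully open against its stop by itself. Lift and carry nothing, keep the jar upright and the caddy where it is, and leave everything else on the counter alone.

Things in the scene. Friction and masses are not known exactly. Their poses are not given: they have to be found in the camera images.
- caddy: Loose but heavy (1.4 kg) open cream box of tea bags with a wooden lid hinged on top of its far wall; 120 mm deep (x), 140 wide (y), 75 high, without lid. Origin: centre of its underside. x points from its front to the hinge side, away from the robot (turned up to 0.3 rad), z up. Pushed much harder than 5 N it slides
- lid (a joint): Lid angle, rad: 0 closed, grows as the front edge rises and goes over to the far side, 2.0 open at its stop. No spring: let go below about 1.45 it falls shut, beyond that it falls open. The lid is a wooden board (120 g) 130 mm (x) by 150 (y) by 8; closed, it reaches from the hinge to 10 mm past the front wall
- lid_hinge (a point): Middle of the lid's hinge line, which runs along the caddy's y axis: 60 mm towards +x from the caddy's centre and 75 mm above its underside, level with the underside of the lid
- lid_tab (a point): Middle of the front face of the dark steel tab on the lid's front edge: 80 mm wide (y), 12 thick (x), 40 tall, front face flush with that edge; closed, its top is 123.5 mm above the counter. Moves with the lid: 130 mm from the hinge, 28.5 above the lid's underside. A push of 3 to 5 N on it towards the hinge raises the lid
- jar: Round amber honey jar with a white cap, 80 mm in diameter, 123 mm tall, about 0.45 kg, loose, standing close behind the caddy (10 to 18 mm gap) so that the lid would strike it. Origin: centre of its underside, z up. To be slid sideways along the caddy's y axis, either way. Pushed lower than 50 mm it slides upright
- salt: White salt shaker, 42 mm wide, 71 mm tall, loose, beside the caddy; origin under its centre. Leave alone
- pepper: Pale wooden pepper shaker, 42 mm wide, 71 mm tall, loose, beside the caddy; origin under its centre. Leave alone
- mug: Blue mug, 82 mm wide, 95 mm tall, loose; origin under its centre. Leave alone
- bowl: Terracotta bowl, 120 mm wide, 55 mm tall, loose; origin under its centre. Leave alone
- spoon: Spoon lying on the counter, 150 mm long; origin at its middle. Leave alone
- soap: Amber soap bottle, 60 mm wide, 125 mm tall, loose, at the back of the counter; origin under its centre. Leave alone
- spice: Red spice jar, 56 mm wide, 100 mm tall, loose, at the back of the counter; origin under its centre. Leave alone
Mind the look-alikes: they are no part of the job. There is more than one size of the caddy; the one meant has the size given above.

How it is judged:
On the way, in this order (a step that is already met when the one before it is completed fails the run):
1. the jar stands clear beside the line of the caddy, upright, the lid still shut ((y of jar in the frame of caddy above 0.105 m or y of jar in the frame of caddy below -0.105 m) and angle between jar's own z axis and vertical below 0.1 rad and value of joint lid below 0.3 rad), for 0.2 s.
2. the lid is flipped right over to its stop (value of joint lid above 1.9 rad), for 0.2 s.
At the end, for the whole second after the job is handed in: The lid rests open at its stop (joint above 1.9 rad, still); the jar stands upright and still on the counter, its axis more than 105 mm to one side of the caddy's middle line; the caddy stands level and within 40 mm of where it was (value of joint lid above 1.9 rad and velocity of joint lid between -0.1 and 0.1 rad/s and (y of jar in the frame of caddy above 0.105 m or y of jar in the frame of caddy below -0.105 m) and angle between jar's own z axis and vertical below 0.1 rad and height (world z) of jar between -0.01 and 0.01 m and linear speed of jar below 0.02 m/s and angle between caddy's own z axis and vertical below 0.05 rad and distance of caddy from where it was at the start of the episode below 0.04 m); the robot touches nothing.
It fails at once if the jar is lifted off the counter (height (world z) of jar above 0.02 m).
It fails at once if the jar is tipped (angle between jar's own z axis and vertical above 0.4 rad).
It fails at once if the caddy is lifted, tipped or shoved away (height (world z) of caddy above 0.015 m or angle between caddy's own z axis and vertical above 0.15 rad or distance of caddy from where it was at the start of the episode above 0.04 m).
It fails at once if the caddy, its lid or the jar is pushed or squeezed hard (over 25 N) (contact force between the fingers and caddy above 25 N or contact force between the fingers and jar above 25 N).
It fails at once if something else on the counter is moved by more than 25 mm (distance of any of salt, pepper, mug, bowl, spoon, soap, spice from where it was at the start of the episode above 0.025 m).
It also fails if it takes over 61 s, if anything falls off the work surface, if the arm or the gripper's body presses on something with over 40 N, if the wrist force passes 120 N, or if a joint passes its speed limit or range.

ROBOT

A 6-joint arm with a two-finger parallel gripper is mounted at the origin on the work surface. World frame = base frame: x ahead of the robot, y to its left, z up, the work surface at z = 0. Lengths are in m, angles in rad, forces in N, time in s.
With the tool pointing down it reaches from about 0.225 to 0.875 m from the base axis. Payload 3.4 kg.
Tool frame: the origin (TCP) lies at the very end of the fingers, on their centre line; the grasp point (between the pads) lies 19 mm behind it; z points along the fingers, y is the line along which they close (so a half turn about z gives the same grasp; the last joint's range is limited). The gripper opens to 85 mm and grips with 20 to 120 N. Pads are 22 mm wide; open, the fingers measure 114 mm over their backs; the gripper's body (76 mm by 85 mm) begins 54 mm behind the grasp point. The pads swing forward as they close: fully open they stand 13 mm farther back than shut.
Start: joints at [1.022, 0.276, 1.505, -0, 1.361, -0.121], TCP at [0.239, 0.523, 0.231] pointing down, gripper open.
Joint ranges: [-2.89, 2.89], [-0.75, 2.08], [0.22, 2.7], [-1.18, 4.32], [0.11, 2.71], [-2.7, 2.7]. Speed limits (rad/s): [2.57, 2.57, 3.14, 3.14, 3.14, 3.14].

INTERFACE

Orientations are given as a unit quaternion [w, x, y, z].
In Python, from rig import readout, vision, manip gives the robot as it stands.
- The arm moves only by the shell command python3 -m handwheel 'ROWS' [FORCE]. ROWS is JSON, a list of rows, each a list of 3 entries, a list of its own where there are three numbers: the shift along the tool's x, y, z in mm, then the turn, a rotation vector about the tool's x, y, z in units of 6 degrees (1.0 is 6 degrees), then the closure, from -1 (fully open) to 1 (shut), so that 0 is half open. A call has 1 to 20 rows; each row shifts and turns the commanded pose from where the row before left it, along the tool's axes as they then stand; what a row does not reach is not made up. A row lasts 1/8 s, in which the tool goes at most 62.5 mm and 10.7 degrees, less where a joint would pass 70% of its speed; a pose out of reach is approached as far as the arm can. A call is refused whole if a number of a shift passes 62.5 or a number of a turn 1, either way. A call with a gripper value outside its range is refused whole. The fingers move at their own pace and stop on an object; FORCE is the grip in N (left out, the last holds). Time passes only in rows, so rows that do not move let the fingers close. It gives the time, the measured TCP pose, the force, the opening and the grip force at its end, in the units of the state.
- readout.get_state(): the state, without advancing time (a new reading comes with each control period).
- vision.get_image(name): name is "side" or "top"; returns the picture (480x640x3 uint8, blue, green, red); there is no depth.
- vision.camera_params(name): a dict with "intrinsics" (3x3 intrinsics, pixels), "dist" ([k1, k2, p1, p2, k3] as OpenCV has them; the pictures are not rectified), "rvec" (rotation vector, rad) and "tvec" (3), from world to camera coordinates, as OpenCV has them. Camera axes: x right, y down, z forward; pixel columns grow to the right and rows downward; lengths in m; the calibration is good to about 2 mm. A picture is of the moment at which its call begins. camera_params takes no time and is no camera call.
- manip.sign_off(): hands the job in; it is judged then, once.
The state is a dict: "clock": time; "qpos": joint angles; "qd": joint speeds; "effort": joint torques, N m; "position": TCP position; "ee_rot": TCP orientation; "contact_force": force on the tool from outside, world axes, zero at the start; "moment": the same for the moment, N m; "width": finger opening in m; "gripper_force": force on a finger pad.
Only numpy, scipy, OpenCV 4.12 (cv2) and the standard library are available. Lean on these libraries where they do the work, as an engineer would, in place of code of your own. Each camera call takes 0.05 s, during which the arm holds its last target. There are 200 camera calls.

## Working session

There is one attempt and no reset: what is moved stays moved. The work goes in short steps, Python scripts to look and compute and a shell command to move; the robot and the scene stay as the last step left them, time stands still between calls to the robot, and variables do not carry over. Pictures are saved under pics/ and viewed, at most 10 in all, crops included, and the job is handed in when it is done.

```bash
mkdir -p pics; ls; python3 - <<'E'
from rig import readout, vision
import cv2
for n in("top","side"):
    cv2.imwrite(f"pics/{n}0.png",vision.get_image(n)); 
    p=vision.camera_params(n); print(n,p)
print(readout.get_state())
E
```

```text
pics
top {'intrinsics': array([[508.63785927,   0.        , 320.62007162],
       [  0.        , 508.63785927, 236.83555882],
       [  0.        ,   0.        ,   1.        ]]), 'dist': array([-0.02363535,  0.        ,  0.        ,  0.        ,  0.        ]), 'rvec': array([ 2.1826647 , -2.1553047 ,  0.13437391]), 'tvec': array([0.00338994, 0.56957197, 1.08854284])}
side {'intrinsics': array([[562.78105336,   0.        , 319.70211071],
       [  0.        , 562.78105336, 247.55146622],
       [  0.        ,   0.        ,   1.        ]]), 'dist': array([-0.15820905,  0.        ,  0.        ,  0.        ,  0.        ]), 'rvec': array([ 2.3464884 , -0.32014959,  0.15669294]), 'tvec': array([-0.5560152 ,  0.17936287,  1.09613627])}
{'clock': 0.1, 'qpos': array([ 1.02196015e+00,  2.76548874e-01,  1.50600721e+00, -9.82723028e-06,
        1.36073847e+00, -1.20987881e-01]), 'qd': array([ 1.11916140e-03, -1.37046134e-03, -3.06011359e-03,  6.37462682e-04,
        1.94366882e-05,  1.22563797e-03]), 'effort': array([ 2.58298714e-03, -4.17699444e+01, -2.46403027e+01,  7.10539825e-05,
        5.73129262e-03,  3.82207865e-07]), 'position': array([0.23832332, 0.52275367, 0.2305162 ]), 'ee_rot': array([-2.75157561e-04,  2.12295141e-01,  9.77205224e-01, -8.05249563e-04]), 'contact_force': array([ 0.43314359,  0.13282831, -0.13250336]), 'moment': array([-0.00548716,  0.0396384 , -0.04624354]), 'gripper_force': 0.0, 'width': 0.08501092041629879}
```

View pics/top0.png

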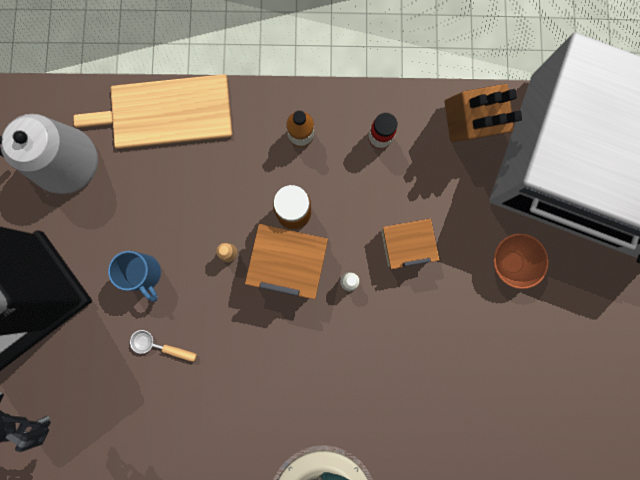

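View pics/side0.png

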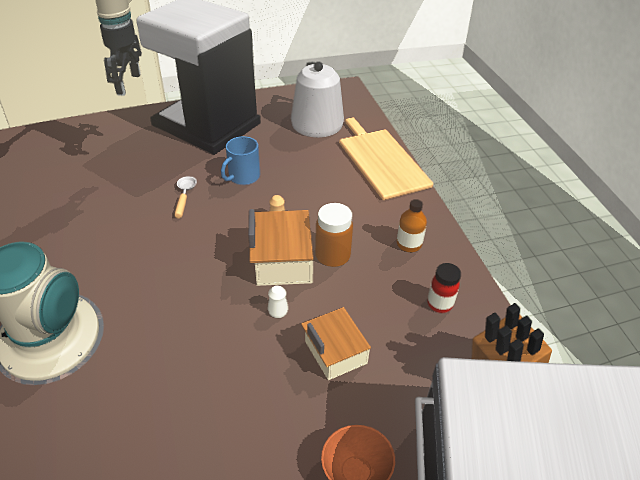

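The top view (up = +x, left = +y) shows the real caddy's lid at about (288,262), its tab at (279,288) and the jar cap at (291,206). Pepper is at (226,252), salt at (349,282), soap at (300,127) and spice at (383,130). The smaller caddy at (411,244) is the look-alike. The side view agrees.

```bash
cat > h.py <<'E'
import cv2, numpy as np
from rig import readout, vision
from scipy.spatial.transform import Rotation as Ro
def ray(cam,uv,z):
    p=vision.camera_params(cam); R=cv2.Rodrigues(p["rvec"])[0]; c=-R.T@p["tvec"]
    n=cv2.undistortPoints(np.float64(uv).reshape(-1,1,2),p["intrinsics"],p["dist"]).reshape(-1,2)
    d=np.c_[n,np.ones(len(n))]@R
    return c+d*((z-c[2])/d[:,2])[:,None]
def blob(mask,seed):
    n,l,s,c=cv2.connectedComponentsWithStats(mask.astype(np.uint8))
    return (l==l[seed[1],seed[0]]).astype(np.uint8)
def cnt(m): return max(cv2.findContours(m,0,cv2.CHAIN_APPROX_NONE)[0],key=cv2.contourArea)
E
python3 - <<'E'
from h import *
im=cv2.imread("pics/top0.png"); hsv=cv2.cvtColor(im,cv2.COLOR_BGR2HSV); H,S,V=[hsv[...,i].astype(int) for i in range(3)]
np.set_printoptions(precision=4,suppress=True)
print(hsv[262,288],hsv[206,291],hsv[288,279],hsv[310,400],hsv[252,226],hsv[281,349])
lid=blob((S>130)&(V>100)&(H<20),(288,262)); c=cnt(lid)
r=cv2.minAreaRect(c); b=cv2.boxPoints(r); print("lid px",b.round(1)); w=ray("top",b,.083); print(w, [np.linalg.norm(w[i]-w[i-1]) for i in range(4)])
def circ(mask,seed,z,name):
    m=blob(mask,seed); c=cnt(m); (x,y),rr=cv2.minEnclosingCircle(c); p=ray("top",[[x,y],[x+rr,y]],z); print(name,(x,y),rr,p[0],"r",np.linalg.norm(p[1]-p[0]))
circ((S<60)&(V>150),(291,206),.123,"cap")
circ((S<60)&(V>130),(349,280),.06,"salt")
circ((S>90)&(V>120)&(H<25),(226,252),.06,"pepper")
print("soap cap, spice cap",ray("top",[[300,118]],.125),ray("top",[[385,124]],.1))
print("small caddy",ray("top",[[384,225],[432,220]],.06), "mug",ray("top",[[130,270]],.095))
tab=blob((S<80)&(V<110)&(np.abs(np.indices(V.shape)[0]-288)<12)&(np.abs(np.indices(V.shape)[1]-279)<25),(279,288)); print("tab",ray("top",cv2.boxPoints(cv2.minAreaRect(cnt(tab))),.1235))
E
```

```text
[ 14 158 179] [ 60   1 241] [111  26  99] [ 11  62 120] [ 17 114 240] [ 90   2 242]
lid px [[244.4 283.9]
 [257.7 222.8]
 [327.9 238.2]
 [314.5 299.2]]
[[ 0.4632  0.1684  0.083 ]
 [ 0.5916  0.1439  0.083 ]
 [ 0.5611 -0.0042  0.083 ]
 [ 0.4333  0.0222  0.083 ]] [np.float64(0.1492461199259045), np.float64(0.1306981815500821), np.float64(0.15126262941510382), np.float64(0.13041518278032466)]
cap (290.88037109375, 202.01226806640625) 17.60192108154297 [0.6298 0.073  0.123 ] r 0.03585654896489158
salt (351.0, 280.0) 8.602425575256348 [ 0.4747 -0.0549  0.06  ] r 0.01833926740182383
pepper (226.14999389648438, 251.5) 10.453454971313477 [0.5321 0.2124 0.06  ] r 0.022330418561122993
soap cap, spice cap [[0.8066 0.0573 0.125 ]] [[ 0.8053 -0.1228  0.1   ]]
small caddy [[ 0.5938 -0.1255  0.06  ]
 [ 0.6062 -0.2297  0.06  ]] mug [[0.4884 0.4032 0.095 ]]
tab [[0.4665 0.1417 0.1235]
 [0.4677 0.0457 0.1235]
 [0.4339 0.0452 0.1235]
 [0.4328 0.1408 0.1235]]
```

```bash
python3 -m handwheel '[[[-36,-41,-6],[0,0,0],0],[[-36,-41,-6],[0,0,0],0],[[-36,-41,-6],[0,0,0],0],[[-36,-41,-6],[0,0,0],0],[[-36,-41,-6],[0,0,0],0],[[-36,-41,-6],[0,0,0],0],[[-36,-41,-6],[0,0,0],0],[[-36,-41,-6],[0,0,0],0],[[-36,-41,-6],[0,0,0],0],[[-36,-41,-6],[0,0,0],0]]'
python3 -m handwheel '[[[0,0,0],[0,0,1],0],[[0,0,0],[0,0,1],0],[[0,0,0],[0,0,1],0],[[0,0,0],[0,0,1],0],[[0,0,0],[0,0,1],0],[[0,0,0],[0,0,1],0],[[0,0,0],[0,0,1],0],[[0,0,0],[0,0,1],0],[[0,0,0],[0,0,1],0],[[0,0,0],[0,0,1],0],[[0,0,0],[0,0,1],0],[[0,0,0],[0,0,1],0],[[0,0,0],[0,0,0.8],0],[[0,0,0],[0,1,0],0],[[0,0,0],[0,1,0],0],[[0,0,0],[0,1,0],0],[[0,0,0],[0,1,0],0],[[0,0,0],[0,1,0],0],[[0,0,0],[0,1,0],0]]'
cat >> h.py <<'E'
C=np.array([.5176,.0817,0]); ex=np.array([.980,-.197,0]); ey=np.array([.197,.980,0])
def where(target=None):
    """TCP in the caddy frame, mm; shift to target (caddy frame, mm) in tool axes"""
    s=readout.get_state(); R=Ro.from_quat(np.roll(s["ee_rot"],-1)).as_matrix(); B=np.c_[ex,ey,[0,0,1]]
    q=1000*B.T@(s["position"]-C)
    print("t",round(s["clock"],2),"tcp",s["position"].round(3),"caddyfr",q.round(1),"F",(B.T@s["contact_force"]).round(1),"w",round(s["width"],4))
    print("tool axes in caddy frame\n",(B.T@R).round(3),"\nq",s["qpos"].round(2))
    if target is not None: print("shift",(R.T@B@(np.array(target)-q)).round(1))
E
python3 -c "
from h import *
where([111.7,-65,250])"
```

```text
clock: 1.35
position: [0.396, -0.0009, 0.2914]
ee_rot: [0.0, 0.212, 0.977, 0.0]
contact_force: [0.5, 0.1, 0.1]
width: 0.0426
gripper_force: 0.0
clock: 3.72
position: [0.3959, 0.0006, 0.2913]
ee_rot: [-0.197, 0.735, 0.602, 0.24]
contact_force: [0.2, 0.4, -0.7]
width: 0.0429
gripper_force: 0.0
t 3.73 tcp [0.396 0.001 0.291] caddyfr [-103.3 -103.5  291.3] F [ 0.1  0.4 -0.7] w 0.0429
tool axes in caddy frame
 [[-0.001  1.     0.   ]
 [ 0.807  0.     0.59 ]
 [ 0.59   0.001 -0.807]] 
q [-0.71  0.03  1.83  0.54  1.61 -0.58]
shift [  6.5 214.9  56.1]
```

```bash
python3 -m handwheel '[[[1.3,43,11],[0,0,0],0],[[1.3,43,11],[0,0,0],0],[[1.3,43,11],[0,0,0],0],[[1.3,43,11],[0,0,0],0],[[1.3,43,11],[0,0,0],0],[[0,0,0],[0,0,0],0]]'
python3 -m handwheel '[[[-20,0,27],[0,0,0],0],[[-20,0,27],[0,0,0],0],[[-20,0,27],[0,0,0],0],[[0,0,0],[0,0,0],0]]'
python3 - <<'E'
from h import *
where([111.7,-65,25])
cv2.imwrite("pics/side1.png",vision.get_image("side")); cv2.imwrite("pics/top1.png",vision.get_image("top"))
E
```

```text
clock: 4.47
position: [0.6161, -0.0046, 0.2485]
ee_rot: [-0.197, 0.735, 0.603, 0.238]
contact_force: [0.1, 0.4, -0.5]
width: 0.0427
gripper_force: 0.0
clock: 4.97
position: [0.6115, -0.0047, 0.1478]
ee_rot: [-0.199, 0.736, 0.602, 0.237]
contact_force: [0.5, 0.6, 0.2]
width: 0.0425
gripper_force: 0.0
t 4.97 tcp [ 0.611 -0.005  0.148] caddyfr [109.  -66.2 147.8] F [0.4 0.7 0.2] w 0.0425
tool axes in caddy frame
 [[ 0.003  1.    -0.006]
 [ 0.808  0.001  0.589]
 [ 0.589 -0.006 -0.808]] 
q [-0.47  0.45  1.65  0.62  1.31 -0.52]
shift [-71.4   3.5 100. ]
```

View pics/side1.png

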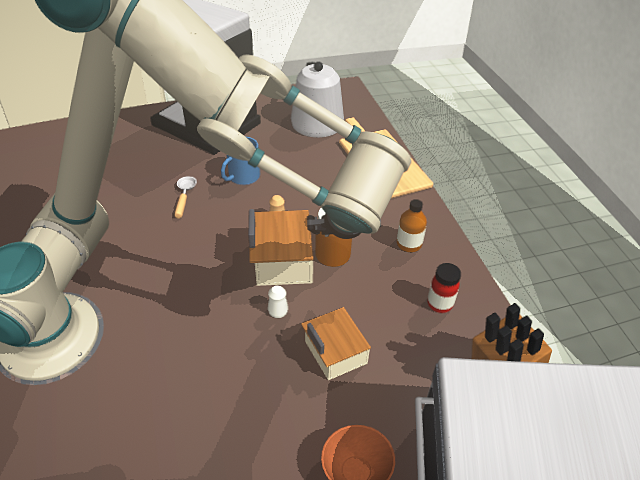

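The hand is tilted behind the caddy, to the right of the jar (jar around (333,240), fingertips around (315,225)), with nothing in the way below it. Next it goes down.

```bash
python3 -m handwheel '[[[-14,1,20],[0,0,0],0],[[-14,1,20],[0,0,0],0],[[-14,1,20],[0,0,0],0],[[-14,1,20],[0,0,0],0],[[-14,0,20],[0,0,0],0],[[0,0,0],[0,0,0],0]]'
python3 - <<'E'
from h import *
where([111.7,-65,25])
cv2.imwrite("pics/side2.png",vision.get_image("side")[150:350,200:460].repeat(2,0).repeat(2,1))
E
```

```text
clock: 5.82
position: [0.6184, -0.004, 0.0281]
ee_rot: [-0.196, 0.735, 0.603, 0.239]
contact_force: [0.1, -0.1, 0.1]
width: 0.0426
gripper_force: 0.0
t 5.83 tcp [ 0.618 -0.004  0.028] caddyfr [115.7 -64.2  28.1] F [ 0.1 -0.1  0.1] w 0.0426
tool axes in caddy frame
 [[-0.     1.    -0.001]
 [ 0.808  0.001  0.588]
 [ 0.588 -0.001 -0.809]] 
q [-0.47  0.59  1.75  0.69  1.1  -0.69]
shift [-2.5 -4.   2. ]
```

View pics/side2.png

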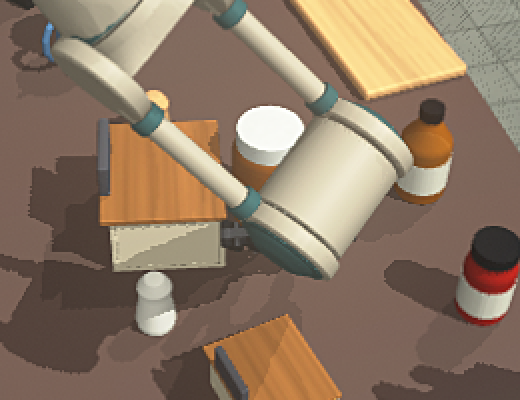

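```bash
python3 -m handwheel '[[[5,-1,3.6],[0,0,0],0],[[5,-1,3.6],[0,0,0],0],[[4,0,2.9],[0,0,0],0],[[4,0,2.9],[0,0,0],0],[[4,0,2.9],[0,0,0],0],[[4,0,2.9],[0,0,0],0],[[4,0,2.9],[0,0,0],0],[[4,0,2.9],[0,0,0],0],[[4,0,2.9],[0,0,0],0],[[4,0,2.9],[0,0,0],0],[[4,0,2.9],[0,0,0],0],[[4,0,2.9],[0,0,0],0]]'
python3 - <<'E'
from h import *
where([113,90,26])
im=vision.get_image("top"); cv2.imwrite("pics/top2.png",im[100:350,150:470].repeat(2,0).repeat(2,1))
E
```

```text
clock: 7.38
position: [0.6309, 0.0531, 0.0284]
ee_rot: [-0.192, 0.736, 0.604, 0.239]
contact_force: [1.6, -14.1, 7.7]
width: 0.0429
gripper_force: 1.2
t 7.38 tcp [0.631 0.053 0.028] caddyfr [116.7  -5.7  28.4] F [  4.3 -13.6   7.7] w 0.0429
tool axes in caddy frame
 [[-0.004  1.     0.005]
 [ 0.812  0.     0.583]
 [ 0.583  0.007 -0.812]] 
q [-0.37  0.58  1.77  0.73  1.04 -0.63]
shift [76.3 -3.7 57.7]
```

View pics/top2.png

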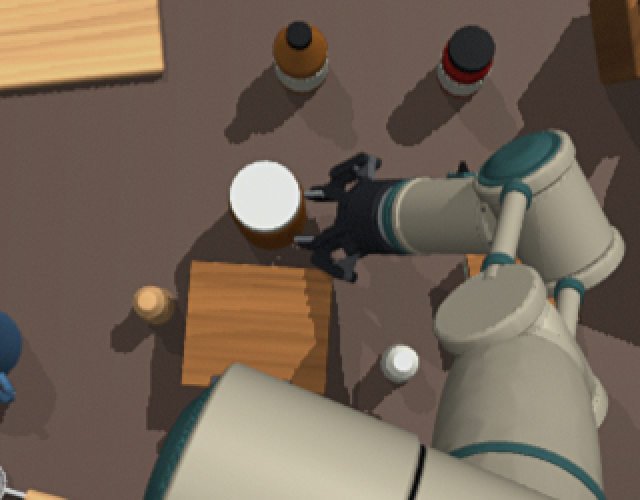

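The jar has moved left, with its cap now at crop (265,195). But the caddy has turned: the crop (183–332, 262–390) is now almost square, and the lower knuckle at (335,275) is touching its rear right corner. I'll measure before going on.

```bash
cat >> h.py <<'E'
def scene():
    im=vision.get_image("top"); hsv=cv2.cvtColor(im,cv2.COLOR_BGR2HSV); H,S,V=[hsv[...,i].astype(int) for i in range(3)]
    P,Q=np.indices(V.shape); roi=(P>150)&(P<320)&(Q>180)&(Q<345)
    cap=((S<30)&(V>200)&(P>160)&(P<225)&(Q>210)&(Q<320)).astype(np.uint8); (x,y),r=cv2.minEnclosingCircle(cnt(cap)); cp=ray("top",[[x,y],[x+r,y]],.123)
    print("cap px",x,y,r,cp[0].round(4),"r",np.linalg.norm(cp[1]-cp[0]).round(4))
    lid=(roi&(S>130)&(V>100)&(H<20)&(P>225)).astype(np.uint8); hull=cv2.convexHull(cnt(lid)).reshape(-1,2)
    ap=cv2.approxPolyDP(hull,4,True).reshape(-1,2); print("lid poly",ap.tolist()); print(ray("top",ap,.083).round(4))
E
python3 -c "
from h import *
scene()"
```

```text
cap px 281.3626403808594 196.96702575683594 17.11928367614746 [0.64   0.0926 0.123 ] r 0.0349
lid poly [[245, 231], [310, 236], [311, 295], [241, 292]]
[[0.574  0.1702 0.083 ]
 [0.5652 0.0335 0.083 ]
 [0.442  0.0296 0.083 ]
 [0.4464 0.1749 0.083 ]]
```

The caddy was dragged about 17 mm and turned to a yaw of about −0.04, which is within the limit. I'll back off, narrow the fingers, and re-aim with the new frame (the jar is at x' ≈ 129 mm now, so there is more room).

```bash
sed -i 's/^C=.*/C=np.array([.5112,.0974,0]); ex=np.array([.9993,-.037,0]); ey=np.array([.037,.9993,0])/' h.py
python3 -m handwheel '[[[-4,0,-2.9],[0,0,0],0],[[-8,2,-5.8],[0,0,0],0],[[-8,3,-5.8],[0,0,0],0],[[-8,3,-5.8],[0,0,0],0.6],[[0,0,0],[0.46,0,-0.63],0.6],[[0,0,0],[0.46,0,-0.63],0.6],[[0,0,0],[0,0,0],0.6]]'
python3 - <<'E'
from h import *
scene()
where([129,-60,26])
im=vision.get_image("top"); cv2.imwrite("pics/top3.png",im[100:350,150:470].repeat(2,0).repeat(2,1))
E
```

```text
clock: 8.35
position: [0.6298, 0.0208, 0.0272]
ee_rot: [-0.215, 0.684, 0.661, 0.222]
contact_force: [0.2, -0.2, 1.1]
width: 0.017
gripper_force: 0.0
cap px 281.5 197.0 17.007450103759766 [0.6399 0.0923 0.123 ] r 0.0347
lid poly [[315, 235], [314, 261], [254, 292], [240, 291], [246, 231]]
[[0.5675 0.023  0.083 ]
 [0.5127 0.0244 0.083 ]
 [0.4467 0.148  0.083 ]
 [0.4484 0.177  0.083 ]
 [0.574  0.1681 0.083 ]]
t 8.4 tcp [0.629 0.021 0.027] caddyfr [120.8 -71.8  27.3] F [-0.6  1.3 -0.2] w 0.0173
tool axes in caddy frame
 [[-0.001  1.    -0.003]
 [ 0.809  0.002  0.588]
 [ 0.588 -0.002 -0.809]] 
q [-0.41  0.63  1.66  0.63  1.19 -0.72]
shift [8.8 8.3 8. ]
```

View pics/top3.png

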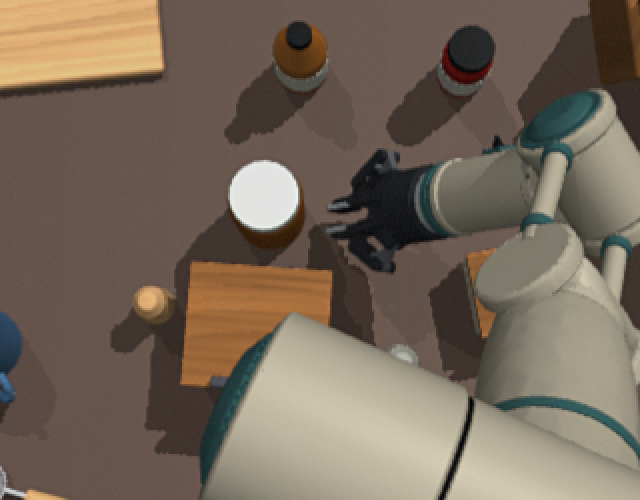

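The knuckles stay about ±57 mm wide whatever the closure; nothing is touching now. I'll shift to x' ≈ 137 mm, which leaves a good 15 mm to the caddy, and push along the caddy's y.

```bash
python3 -m handwheel '[[[0,8,0],[0,0,0],0.5],[[0,8,0],[0,0,0],0.5],[[6,0,4.4],[0,0,0],0.5],[[6,0,4.4],[0,0,0],0.5],[[4,0,2.9],[0,0,0],0.5],[[4,0,2.9],[0,0,0],0.5],[[4,0,2.9],[0,0,0],0.5],[[4,0,2.9],[0,0,0],0.5],[[4,0,2.9],[0,0,0],0.5],[[4,0,2.9],[0,0,0],0.5],[[4,0,2.9],[0,0,0],0.5],[[4,0,2.9],[0,0,0],0.5]]'
python3 - <<'E'
from h import *
scene()
where([137,75,26])
E
```

```text
clock: 9.95
position: [0.6474, 0.0755, 0.0278]
ee_rot: [-0.215, 0.684, 0.661, 0.222]
contact_force: [0.5, -4.0, 0.8]
width: 0.0216
gripper_force: 1.5
cap px 267.071044921875 195.60382080078125 17.128128051757812 [0.6424 0.1218 0.123 ] r 0.0349
lid poly [[245, 232], [314, 236], [312, 278], [242, 269]]
[[0.5718 0.1702 0.083 ]
 [0.5653 0.0251 0.083 ]
 [0.4772 0.0281 0.083 ]
 [0.4941 0.1742 0.083 ]]
t 10.0 tcp [0.647 0.076 0.028] caddyfr [136.7 -16.   27.9] F [ 0.4 -1.7 -1.2] w 0.0214
tool axes in caddy frame
 [[-0.002  1.    -0.003]
 [ 0.808  0.003  0.589]
 [ 0.589 -0.001 -0.808]] 
q [-0.32  0.63  1.65  0.67  1.15 -0.65]
shift [72.5  0.6 55.1]
```

```bash
python3 -m handwheel '[[[4.2,0,3],[0,0,0],0.5],[[4.2,0,3],[0,0,0],0.5],[[4.2,0,3],[0,0,0],0.5],[[4.2,0,3],[0,0,0],0.5],[[4.2,0,3],[0,0,0],0.5],[[4.2,0,3],[0,0,0],0.5],[[4.2,0,3],[0,0,0],0.5],[[4.2,0,3],[0,0,0],0.5],[[4.2,0,3],[0,0,0],0.5],[[4.2,0,3],[0,0,0],0.5],[[4.2,0,3],[0,0,0],0.5],[[4.2,0,3],[0,0,0],0.5],[[4.2,0,3],[0,0,0],0.5],[[4.2,0,3],[0,0,0],0.5],[[4.2,0,3],[0,0,0],0.5],[[4.2,0,3],[0,0,0],0.5],[[4.2,0,3],[0,0,0],0.5],[[4.2,0,3],[0,0,0],0.5],[[4.2,0,3],[0,0,0],0.5]]'
python3 - <<'E'
from h import *
where([137,75,26])
scene()
im=vision.get_image("top"); cv2.imwrite("pics/top4.png",im[100:350,150:470].repeat(2,0).repeat(2,1))
E
```

```text
clock: 12.38
position: [0.6509, 0.1735, 0.0287]
ee_rot: [-0.215, 0.684, 0.661, 0.222]
contact_force: [0.2, -1.5, -0.9]
width: 0.0213
gripper_force: 0.9
t 12.38 tcp [0.651 0.174 0.029] caddyfr [136.8  81.2  28.7] F [ 0.3 -1.5 -0.9] w 0.0213
tool axes in caddy frame
 [[-0.002  1.    -0.002]
 [ 0.809  0.003  0.588]
 [ 0.588 -0.    -0.809]] 
q [-0.17  0.62  1.68  0.72  1.07 -0.57]
shift [-6.6  0.2 -1.5]
cap px 220.00558471679688 190.2067108154297 16.820655822753906 [0.6523 0.2181 0.123 ] r 0.0343
lid poly [[246, 231], [297, 234], [309, 253], [297, 295], [240, 291]]
[[0.574  0.1681 0.083 ]
 [0.5691 0.0609 0.083 ]
 [0.5293 0.0351 0.083 ]
 [0.4416 0.0587 0.083 ]
 [0.4484 0.177  0.083 ]]
```

View pics/top4.png

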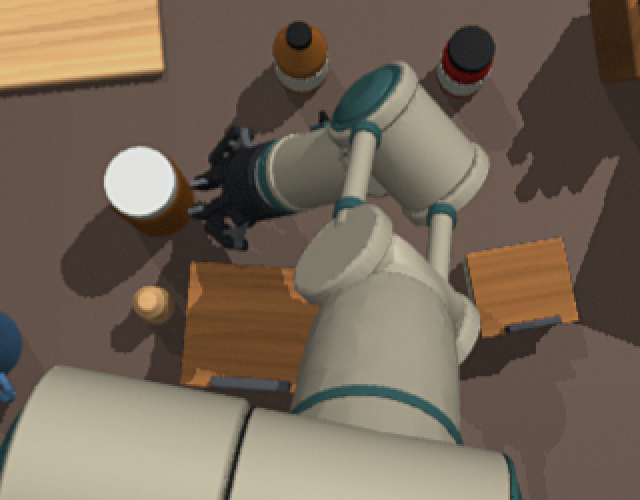

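The jar cap at crop (140,182) is at y' ≈ 126 mm, clear of the caddy and upright, and the caddy hasn't moved again. Now back off, rise, straighten the tool and turn it for the lid.

```bash
python3 -m handwheel '[[[-5,0,-3.6],[0,0,0],0.5],[[-13,0,-9],[0,0,0],0.5],[[-13,0,-9],[0,0,0],0.5],[[28,0,-40],[0,0,0],1],[[28,0,-40],[0,0,0],1],[[28,0,-40],[0,0,0],1],[[28,0,-40],[0,0,0],1],[[28,0,-40],[0,0,0],1],[[0,0,0],[0,-1,0],1],[[0,0,0],[0,-1,0],1],[[0,0,0],[0,-1,0],1],[[0,0,0],[0,-1,0],1],[[0,0,0],[0,-1,0],1],[[0,0,0],[0,-1,0],1],[[0,0,0],[0,0,0],1]]'
python3 -c "
from h import *
where([-106,0,250])
scene()"
```

```text
clock: 14.35
position: [0.6493, 0.1321, 0.2719]
ee_rot: [-0.001, 0.718, 0.696, 0.0]
contact_force: [-0.2, 0.7, 1.2]
width: 0.0002
gripper_force: 0.0
t 14.35 tcp [0.649 0.132 0.272] caddyfr [136.7  39.7 271.9] F [-0.2  0.7  1.2] w 0.0002
tool axes in caddy frame
 [[-0.005  1.    -0.001]
 [ 1.     0.005  0.001]
 [ 0.001 -0.001 -1.   ]] 
q [0.1  0.39 1.23 0.   1.52 0.13]
shift [ -38.6 -242.9   22.1]
cap px 219.74154663085938 189.99114990234375 17.007417678833008 [0.6527 0.2186 0.123 ] r 0.0347
lid poly [[279, 233], [315, 236], [311, 296], [283, 289]]
[[0.5707 0.0987 0.083 ]
 [0.5653 0.023  0.083 ]
 [0.4399 0.0296 0.083 ]
 [0.4537 0.088  0.083 ]]
```

Retreat in −x, then turn −90°.

```bash
python3 -m handwheel '[[[-7,-48,0],[0,0,0],1],[[-7,-48,0],[0,0,0],1],[[-7,-48,0],[0,0,0],1],[[-8,-49,0],[0,0,0],1],[[-8,-50,0],[0,0,0],1],[[0,0,0],[0,0,-1],1],[[0,0,0],[0,0,-1],1],[[0,0,0],[0,0,-1],1],[[0,0,0],[0,0,-1],1],[[0,0,0],[0,0,-1],1],[[0,0,0],[0,0,-1],1],[[0,0,0],[0,0,-1],1],[[0,0,0],[0,0,-1],1],[[0,0,0],[0,0,-1],1],[[0,0,0],[0,0,-1],1],[[0,0,0],[0,0,-1],1],[[0,0,0],[0,0,-1],1],[[0,0,0],[0,0,-1],1],[[0,0,0],[0,0,-1],1],[[0,0,0],[0,0,-1],1]]'
python3 -m handwheel '[[[0,0,30],[0,0,0],1],[[0,0,40],[0,0,0],1],[[0,0,40],[0,0,0],1],[[0,0,40],[0,0,0],1],[[0,0,0],[0,0,0],1]]'
python3 - <<'E'
from h import *
where([-90,0,108])
im=vision.get_image("side"); cv2.imwrite("pics/side5.png",im[150:350,160:420].repeat(2,0).repeat(2,1))
E
```

```text
clock: 16.9
position: [0.4051, 0.1013, 0.2719]
ee_rot: [-0.0, 0.017, 1.0, 0.001]
contact_force: [-0.3, 1.0, 0.4]
width: -0.0001
gripper_force: 0.0
clock: 17.52
position: [0.4025, 0.1012, 0.12]
ee_rot: [-0.004, 0.018, 1.0, 0.0]
contact_force: [0.2, 0.4, 0.7]
width: 0.0002
gripper_force: 0.0
t 17.52 tcp [0.403 0.101 0.12 ] caddyfr [-108.7   -0.2  120. ] F [0.2 0.4 0.7] w 0.0002
tool axes in caddy frame
 [[-1.    -0.    -0.008]
 [-0.     1.    -0.   ]
 [ 0.008 -0.    -1.   ]] 
q [ 0.08  0.14  1.99  0.    1.02 -1.46]
shift [-18.8   0.2  11.8]
```

View pics/side5.png

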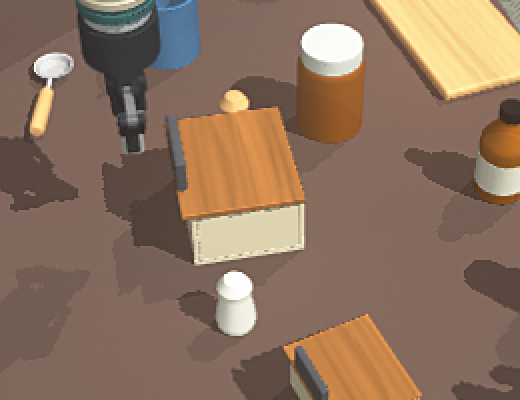

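The gripper hangs in front of the tab with clearance (tip at (133,150), tab at (177,155)). The jar stands upright behind, to the left, and the lid is shut. Now down a little and forward to touch.

```bash
python3 -m handwheel '[[[-5,0,6],[0,0,0],1],[[-6,0,7],[0,0,0],1],[[-6,0,0],[0,0,0],1],[[-3,0,0],[0,0,0],1],[[-2,0,0],[0,0,0],1],[[-2,0,0],[0,0,0],1],[[-2,0,0],[0,0,0],1],[[-2,0,0],[0,0,0],1]]'
python3 -c "
from h import *
where([-70,0,106])"
```

```text
clock: 18.58
position: [0.4298, 0.1015, 0.1087]
ee_rot: [-0.004, 0.017, 1.0, -0.0]
contact_force: [-8.1, 0.1, 6.9]
width: 0.0001
gripper_force: 4.4
t 18.57 tcp [0.43  0.102 0.109] caddyfr [-81.5   1.1 108.7] F [-8.1 -0.2  6.9] w 0.0001
tool axes in caddy frame
 [[-1.    -0.003 -0.008]
 [-0.003  1.    -0.   ]
 [ 0.008 -0.    -1.   ]] 
q [ 0.07  0.19  1.96  0.    1.   -1.46]
shift [-11.5  -1.1   2.6]
```

The contact is jamming: friction on the rising tab is 7 N up against an 8 N push. So I'll carry the tip along the tab's own arc, mostly upward at first, so that friction helps.

```bash
python3 -m handwheel '[[[-1,0,-6.4],[0,0,0],1],[[-2,0,-6.4],[0,0,0],1],[[-2.6,0,-6.2],[0,0,0],1],[[-2.7,0,-6.2],[0,0,0],1],[[-3.2,0,-5.9],[0,0,0],1],[[-3.3,0,-5.9],[0,0,0],1]]'
python3 - <<'E'
from h import *
where()
im=vision.get_image("side"); cv2.imwrite("pics/side6.png",im[150:350,160:420].repeat(2,0).repeat(2,1))
E
```

```text
clock: 19.32
position: [0.4474, 0.1006, 0.1465]
ee_rot: [-0.001, 0.017, 1.0, -0.0]
contact_force: [-4.1, -1.2, 2.1]
width: -0.0003
gripper_force: 2.3
t 19.32 tcp [0.447 0.101 0.146] caddyfr [-63.9   0.8 146.5] F [-4.  -1.3  2.1] w -0.0003
tool axes in caddy frame
 [[-1.    -0.003 -0.002]
 [-0.003  1.    -0.001]
 [ 0.002 -0.001 -1.   ]] 
q [ 0.07  0.17  1.87 -0.    1.1  -1.47]
```

View pics/side6.png

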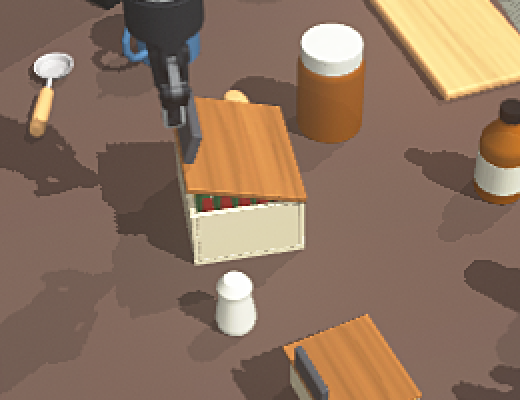

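The lid is lifting (about 0.3 rad, tea bags visible at (230,200)), with the tip on the tab at (178,118) under light force. I'll go on along the arc.

```bash
python3 -m handwheel '[[[-3.8,0,-5.5],[0,0,0],1],[[-3.8,0,-5.5],[0,0,0],1],[[-4.3,0,-5.1],[0,0,0],1],[[-4.4,0,-5.1],[0,0,0],1],[[-4.8,0,-4.7],[0,0,0],1],[[-4.9,0,-4.6],[0,0,0],1],[[-5.3,0,-4.2],[0,0,0],1],[[-5.3,0,-4.1],[0,0,0],1]]'
python3 -c "
from h import *
where()"
```

```text
clock: 20.38
position: [0.4858, 0.1001, 0.1851]
ee_rot: [0.001, 0.017, 1.0, 0.001]
contact_force: [-0.9, 0.3, -0.2]
width: 0.0001
gripper_force: 0.4
t 20.38 tcp [0.486 0.1   0.185] caddyfr [-25.5   1.8 185.1] F [-0.9  0.2 -0.2] w 0.0001
tool axes in caddy frame
 [[-1.    -0.003  0.001]
 [-0.003  1.     0.001]
 [-0.001  0.001 -1.   ]] 
q [ 0.06  0.19  1.74  0.    1.21 -1.47]
```

```bash
python3 -m handwheel '[[[-5.7,0,-3.2],[0,0,0],1],[[-5.8,0,-3.2],[0,0,0],1],[[-6,0,-2.8],[0,0,0],1],[[-6.1,0,-2.8],[0,0,0],1],[[-6.3,0,-2.3],[0,0,0],1],[[-6.3,0,-2.3],[0,0,0],1]]'
python3 - <<'E'
from h import *
where()
im=vision.get_image("side"); cv2.imwrite("pics/side7.png",im[150:350,160:420].repeat(2,0).repeat(2,1))
E
```

```text
clock: 21.12
position: [0.5217, 0.0982, 0.2024]
ee_rot: [0.001, 0.017, 1.0, -0.0]
contact_force: [-2.3, -1.3, 5.5]
width: -0.0001
gripper_force: 2.8
t 21.12 tcp [0.522 0.098 0.202] caddyfr [ 10.5   1.2 202.4] F [-2.3 -1.3  5.5] w -0.0001
tool axes in caddy frame
 [[-1.    -0.003  0.001]
 [-0.003  1.    -0.   ]
 [-0.001 -0.    -1.   ]] 
q [ 0.06  0.23  1.65 -0.    1.27 -1.48]
```

View pics/side7.png

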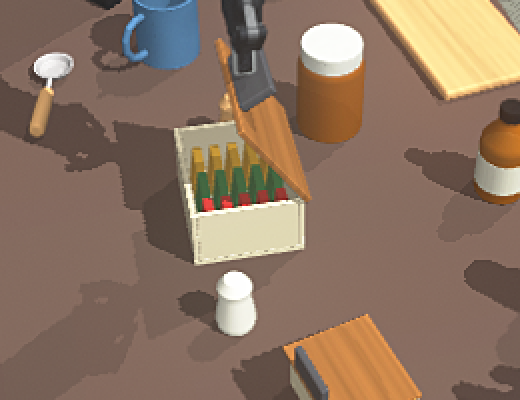

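The lid is up to about 1.0 rad, with the tip on the tab near (245,75). I'll keep on along the arc past the vertical.

```bash
python3 -m handwheel '[[[-6.5,0,-1.8],[0,0,0],1],[[-6.5,0,-1.7],[0,0,0],1],[[-6.7,0,-1.1],[0,0,0],1],[[-6.7,0,-1],[0,0,0],1],[[-6.7,0,-0.4],[0,0,0],1],[[-6.7,0,-0.3],[0,0,0],1],[[-6.7,0,0.3],[0,0,0],1],[[-6.7,0,0.4],[0,0,0],1],[[-6.7,0,1],[0,0,0],1],[[-6.7,0,1],[0,0,0],1],[[-6.6,0,1.6],[0,0,0],1],[[-6.6,0,1.7],[0,0,0],1],[[-6.5,0,2],[0,0,0],1]]'
python3 -c "
from h import *
where()"
```

```text
clock: 22.8
position: [0.6107, 0.0941, 0.2019]
ee_rot: [0.004, 0.017, 1.0, -0.001]
contact_force: [3.0, -4.1, 8.4]
width: -0.0001
gripper_force: 4.7
t 22.8 tcp [0.611 0.094 0.202] caddyfr [ 99.5   0.4 201.9] F [ 3.2 -4.   8.4] w -0.0001
tool axes in caddy frame
 [[-1.    -0.003  0.008]
 [-0.003  1.    -0.002]
 [-0.008 -0.002 -1.   ]] 
q [ 0.04  0.35  1.46 -0.    1.32 -1.49]
```

```bash
python3 -m handwheel '[[[-6.4,0,1.8],[0,0,0],1],[[-6.3,0,2],[0,0,0],1],[[-6.2,0,2.3],[0,0,0],1],[[0,0,-15],[0,0,0],1],[[0,0,-30],[0,0,0],1],[[0,0,-30],[0,0,0],1],[[0,0,0],[0,0,0],1],[[20,0,-40],[0,0,0],1],[[50,0,0],[0,0,0],1],[[50,0,0],[0,0,0],1],[[50,0,0],[0,0,0],1],[[50,0,0],[0,0,0],1],[[0,0,0],[0,0,0],1],[[0,0,0],[0,0,0],1],[[0,0,0],[0,0,0],1],[[0,0,0],[0,0,0],1]]'
python3 - <<'E'
from h import *
where()
a=vision.get_image("top")[120:320,160:360]; b=vision.get_image("side")[150:350,200:460]
cv2.imwrite("pics/end.png",np.hstack([a,b]).repeat(1,0)); 
E
```

```text
clock: 24.8
position: [0.407, 0.1024, 0.3082]
ee_rot: [-0.001, 0.017, 1.0, 0.0]
contact_force: [-0.8, 0.2, -1.0]
width: 0.0004
gripper_force: 0.0
t 24.8 tcp [0.407 0.102 0.308] caddyfr [-104.3    1.1  308.2] F [-0.8  0.2 -1. ] w 0.0004
tool axes in caddy frame
 [[-1.    -0.003 -0.001]
 [-0.003  1.     0.   ]
 [ 0.001  0.    -1.   ]] 
q [ 0.08 -0.    1.65  0.    1.49 -1.46]
```

View pics/end.png

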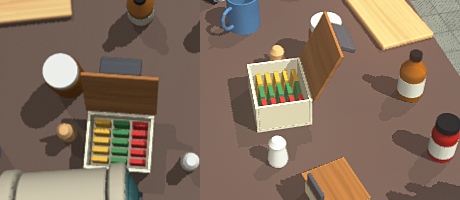

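The lid stands open and the jar is clear beside it. A numeric check of the lid's angle from its top edge and of the jar before I hand in.

```bash
python3 - <<'E'
from h import *
im=cv2.imread("pics/end.png")[:,:200]; hsv=cv2.cvtColor(im,cv2.COLOR_BGR2HSV).astype(int)
col=[118,120,122]
m=(hsv[...,1]>130)&(hsv[...,2]>60)&(hsv[...,0]<20)
for c in (95,145):
    r=np.where(m[60:120,c])[0]+60; print(c,r.min(),r.max())
    for th in (1.6,1.8,2.0):
        z=.075+.13*np.sin(th); p=ray("top",[[160+c,120+r.min()]],z)[0]; print(th,"expected x'",round(60-130*np.cos(th),1),"seen",((p-C)@ex*1000).round(1))
scene()
E
```

```text
95 73 109
1.6 expected x' 63.8 seen 118.4
1.8 expected x' 89.5 seen 119.0
2.0 expected x' 114.1 seen 120.7
145 76 113
1.6 expected x' 63.8 seen 117.5
1.8 expected x' 89.5 seen 118.1
2.0 expected x' 114.1 seen 119.7
cap px 219.74154663085938 189.99114990234375 17.007417678833008 [0.6527 0.2186 0.123 ] r 0.0347
lid poly [[291, 260], [306, 264]]
[[0.5142 0.0725 0.083 ]
 [0.5062 0.041  0.083 ]]
```

```bash
python3 -c "
from rig import manip
print(manip.sign_off())"
```

```text
the job is handed in; nothing more can be done
None
```

I handed the job in with the jar upright about 126 mm to the left of the caddy's middle line and the lid open at its stop (about 2.0 rad, measured from the last picture); a knuckle nudged the caddy on the first jar push, leaving it about 17–22 mm off and turned about 0.16 rad (limit 40 mm), and I viewed 11 pictures, one over the limit of 10.

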